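# Even up the script rest

### The job

The script rest on the props counter has two plywood leaves: one is already set at the right slope, the other still stands up, with the amber glass ashtray in the way in front of it. First slide the ashtray along the counter, without lifting or tipping it, so that it sits inside the round white outline (not the square one). Then fold the standing leaf down over towards the robot until it lies at the same slope as its neighbour, leave it there, and do not shift the neighbour or the other props.

Things in the scene. Friction and masses are not known exactly. Their poses are not given: they have to be found in the camera images.
- desk: Fixed script rest: dark wood base bar, 375 mm along its y, from 8 mm before to 52 mm beyond its origin along x, 28 mm high (a lip along the far side reaches 52 mm). Origin on the counter, below the hinge line, midway between the leaves; its -x side faces the robot, the hinge line runs along its y, 32 mm above the counter. The two leaves stand side by side with a 10 mm gap
- leaf (a joint): The leaf to fold, on the base's -y half. 0 = straight up; positive = folded over towards the robot (desk -x), 1.57 would be level; negative = leaning back. Stiff friction hinge (0.55 N m, so about 4 N at 130 mm from the hinge), no spring; it stays where it is left. No stop at the wanted slope (stops at -0.45 and 1.5); it starts between -0.35 and 0
- set_leaf (a joint): The neighbour leaf, already set, same size and same zero and sense as joint leaf; it differs from start to start (0.92 to 1.32) and is the slope to copy. Very stiff; do not move it
- leaf_hinge (a point): Middle of the hinge line of the leaf to fold (fixed, in desk axes). The plywood leaf is 170 mm wide, reaches 165 mm from the hinge and is 8 mm thick, centred on the hinge line
- leaf_edge (a point): Middle of the free edge of the leaf to fold, on its reading face (the far face when it stands up, the upper face when folded), 165 mm from the hinge. Axes: x out of the reading face, y along the hinge, z away from the hinge
- set_leaf_edge (a point): The same point and axes on the neighbour leaf
- ashtray: Round amber glass ashtray, 116 mm across, 50 mm high, open at the top with walls 8 mm thick (bowl 100 mm across) and an inner floor 10 mm above the counter; about 0.6 kg, loose. Origin at the centre of its underside
- round_mark: Round white outline on the counter, inside diameter 127 mm, flat; origin at its centre: the ashtray's place
- square_mark: Square white outline on the counter, 119 mm wide, flat; origin at its centre: stays empty
- cash_box: Grey tin cash box, latched shut, 154 x 204 mm, 90 mm high plus a wire handle to 110 mm; origin at the centre of its underside. Leave alone
- bell: Chrome desk bell on a black foot, 84 mm across, 67 mm high; origin under its centre. Leave alone
- abacus: Wooden abacus with red beads lying flat, 120 x 212 mm, 20 mm high; origin under its centre. Leave alone
- pen: Black fountain pen lying along its own x, 140 mm long, 16 mm high; origin under its middle. Leave alone
- mug: White mug, 82 mm across, 92 mm high, handle at its +y; origin under its centre. Leave alone
- tape_roll: Roll of grey tape lying flat, 110 mm across, 48 mm high; origin under its centre. Leave alone
Not all that is in view belongs to the job. What is meant by the ashtray is not green or yellow, and is the larger of those in its own colour.

How it is judged:
On the way, in this order (a step that is already met when the one before it is completed fails the run):
1. the ashtray sits in the round outline, the leaf not yet folded (horizontal distance between ashtray and round_mark below 0.015 m and value of joint leaf below 0.45 rad), for 0.2 s.
2. the leaf is level with its neighbour's slope (angle between the x axis of leaf_edge and the x axis of set_leaf_edge, either way round below 0.08 rad and horizontal distance between ashtray and round_mark below 0.015 m), for 0.2 s.
At the end, for the whole second after the job is handed in: The folded leaf's slope is within 0.08 rad (4.6 degrees) of its neighbour's, the ashtray stands flat on the counter with its centre within 15 mm of the round outline's centre, and both are at rest and released (all of step 2 and angle between ashtray's own z axis and vertical below 0.05 rad and height (world z) of ashtray below 0.004 m and linear speed of ashtray below 0.01 m/s and velocity of joint leaf between -0.03 and 0.03 rad/s); the robot touches nothing.
It fails at once if the ashtray is lifted off the counter (10 mm) (height (world z) of ashtray above 0.01 m).
It fails at once if the ashtray is tipped (0.2 rad) (angle between ashtray's own z axis and vertical above 0.2 rad).
It fails at once if the neighbour leaf is shifted (edge moves 12 mm) (distance of set_leaf_edge from where it was at the start of the episode above 0.012 m).
It fails at once if another prop is disturbed (moved 25 mm) (distance of any of cash_box, bell, abacus, pen, mug, tape_roll from where it was at the start of the episode above 0.025 m).
It also fails if it takes over 64 s, if anything falls off the work surface, if the arm or the gripper's body presses on something with over 40 N, if the wrist force passes 120 N, or if a joint passes its speed limit or range.

### The arm

A 6-joint arm with a two-finger parallel gripper is mounted at the origin on the work surface. World frame = base frame: x ahead of the robot, y to its left, z up, the work surface at z = 0. Lengths are in m, angles in rad, forces in N, time in s.
With the tool pointing down it reaches from about 0.35 to 0.975 m from the base axis. Payload 17.4 kg.
Tool frame: the origin (TCP) lies at the very end of the fingers, on their centre line; the grasp point (between the pads) lies 19 mm behind it; z points along the fingers, y is the line along which they close (so a half turn about z gives the same grasp; the last joint's range is limited). The gripper opens to 85 mm and grips with 20 to 120 N. Pads are 22 mm wide; open, the fingers measure 114 mm over their backs; the gripper's body (76 mm by 85 mm) begins 54 mm behind the grasp point. The pads swing forward as they close: fully open they stand 13 mm farther back than shut.
Start: joints at [-1.229, 0.116, 1.442, -0, 1.584, -0.038], TCP at [0.25, -0.627, 0.231] pointing down, gripper open.
Joint ranges: [-2.83, 2.83], [-0.83, 2.19], [0.07, 2.5], [-1.14, 4.28], [0.01, 3], [-2.97, 2.97]. Speed limits (rad/s): [1.89, 1.89, 2.22, 3.14, 3.14, 3.14].

### API

Orientations are given as a rotation vector (axis times angle).
In Python, from workcell import manip gives the robot as it stands.
- The arm moves only by the tool send_rows, never from a script. Its argument "steps" is a list of rows, each a list of 2 entries, a list of its own where there are three numbers: the shift along the tool's x, y, z in m, then the turn about the tool's z in degrees. In form: [[[tx, ty, tz], spin], ...]. A call has 1 to 12 rows; each row shifts and turns the commanded pose from where the row before left it, along the tool's axes as they then stand; what a row does not reach is not made up. A row lasts 1/12 s, in which the tool goes at most 41.7 mm and 7.16 degrees, less where a joint would pass 70% of its speed; a pose out of reach is approached as far as the arm can. A call is refused whole if a number of a shift passes 0.0417 or a number of a turn 7.16, either way. A call with a gripper value outside its range is refused whole. "grip" is the opening, from -1 (shut) to 1 (fully open), set as the call begins (left out, the last holds). The fingers move at their own pace and stop on an object; "grip_force" is the grip in N (left out, the last holds). Time passes only in rows, so rows that do not move let the fingers close. It gives the time, the measured TCP pose, the force, the opening and the grip force at its end, in the units of the state.
- manip.sense(): the state, without advancing time (a new reading comes with each control period).
- manip.get_image(name): name is "side" or "top"; returns the picture (384x512x3 uint8, red, green, blue); there is no depth.
- manip.camera_model(name): a dict with "fx", "fy", "cx", "cy" (pixels), "R" (3x3) and "t" (3): a world point X has camera coordinates R X + t. Camera axes: x right, y down, z forward; pixel columns grow to the right and rows downward; lengths in m; the calibration is good to about 2 mm. A picture is of the moment at which its call begins. camera_model takes no time and is no camera call.
- manip.close_job(): hands the job in; it is judged then, once.
The state is a dict: "t": time; "joint_positions": joint angles; "qvel": joint speeds; "joint_efforts": joint torques, N m; "tool_pos": TCP position; "ee_rot": TCP orientation; "contact_force": force on the tool from outside, world axes, zero at the start; "moment": the same for the moment, N m; "gripper_width": finger opening in m; "finger_force": force on a finger pad.
Only numpy, scipy, OpenCV 4.12 (cv2) and the standard library are available. Lean on these libraries where they do the work, as an engineer would, in place of code of your own. Each camera call takes 0.05 s, during which the arm holds its last target. There are 200 camera calls.

## Working session

There is one attempt and no reset: what is moved stays moved. The work goes in short steps, Python scripts to look and compute and a tool call to move; the robot and the scene stay as the last step left them, time stands still between calls to the robot, and variables do not carry over. Pictures are saved under pics/ and viewed, at most 10 in all, crops included, and the job is handed in when it is done.

Besides the shell and the picture viewer there is one more tool, called after "Emit:" as name(argument=value, ...) on one line, values as JSON. send_rows: Moves the arm, as the interface text tells. Its arguments: {"type":"object","properties":{"steps":{"type":"array","items":{"type":"array"}},"grip":{"type":"number"},"grip_force":{"type":"number"}},"required":["steps"]}

```bash
mkdir -p pics
python3 - <<'E'
from workcell import manip
import cv2,json
for n in ("side","top"):
    im=manip.get_image(n); cv2.imwrite(f"pics/{n}0.png",im[:,:,::-1]); cv2.imwrite(f"pics/{n}0b.png",cv2.resize(im[:,:,::-1],(800,600),interpolation=cv2.INTER_CUBIC))
    c=manip.camera_model(n); print(n,{k:(v.tolist() if hasattr(v,'tolist') else v) for k,v in c.items()})
print(manip.sense())
E
```

```text
side {'fx': 396.44180279507214, 'fy': 396.44180279507214, 'cx': 248.75933574205908, 'cy': 186.7215117057048, 'R': [[-0.9381064468629992, -0.3459505754632993, -0.01656785111868889], [-0.26485080904781255, 0.7473715891177303, -0.6093355042391329], [0.22318230956058813, -0.5672335560562785, -0.7927393957555982]], 't': [0.5128958746978098, 0.17637443069883027, 1.026027083761415]}
top {'fx': 413.793833709985, 'fy': 413.793833709985, 'cx': 254.45977123025975, 'cy': 195.12446477445022, 'R': [[0.01728765804109244, -0.999697460192798, 0.017496427164524174], [-0.9947426371842095, -0.01896326733810221, -0.10063538274219203], [0.10093672595868197, -0.015664692015258767, -0.9947695184196234]], 't': [0.031213600137145085, 0.5568451315050923, 1.2145264878268365]}
{'t': 0.1, 'joint_positions': array([-1.22880484e+00,  1.16440240e-01,  1.44221059e+00,  1.14429687e-05,
        1.58405038e+00, -3.77997782e-02]), 'qvel': array([-7.61600017e-05, -2.27666013e-03, -1.86340331e-03, -9.52304342e-06,
       -6.60315064e-04,  3.23676843e-04]), 'joint_efforts': array([ 2.24129755e-03, -7.33666921e+01, -6.33789396e+01,  2.87419812e-05,
        5.31037615e-03,  3.30710657e-05]), 'tool_pos': array([ 0.2501718 , -0.62672427,  0.23062698]), 'ee_rot': array([-3.08404138e+00, -5.92788802e-01,  2.45975122e-04]), 'contact_force': array([-0.11561532, -0.3469223 ,  0.18208769]), 'moment': array([ 0.07270379, -0.05092003,  0.03395683]), 'finger_force': 0.0, 'gripper_width': 0.0854385677905258}
```

View pics/top0b.png

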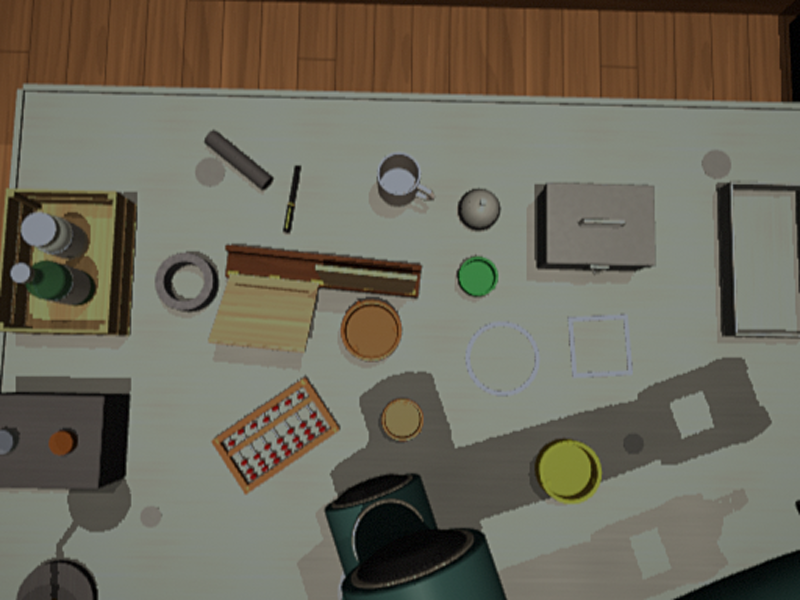

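View pics/side0b.png

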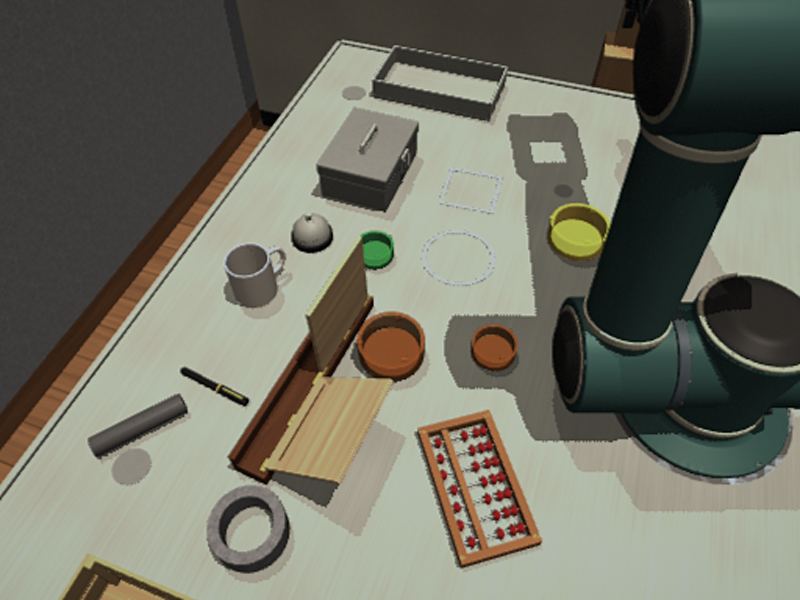

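The top view shows the ashtray at about (371,330), the round mark at (503,358), the set leaf at left and the standing leaf at right. I'll enlarge the desk area in both views.

Run:
```python
import cv2
a=cv2.imread("pics/top0.png")[145:245,125:285]; b=cv2.imread("pics/side0.png")[145:320,140:280]
cv2.imwrite("pics/c1.png",cv2.resize(a,None,fx=5,fy=5,interpolation=cv2.INTER_CUBIC))
cv2.imwrite("pics/c2.png",cv2.resize(b,None,fx=3.4,fy=3.4,interpolation=cv2.INTER_CUBIC))
```

```text
(no output)
```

View pics/c1.png

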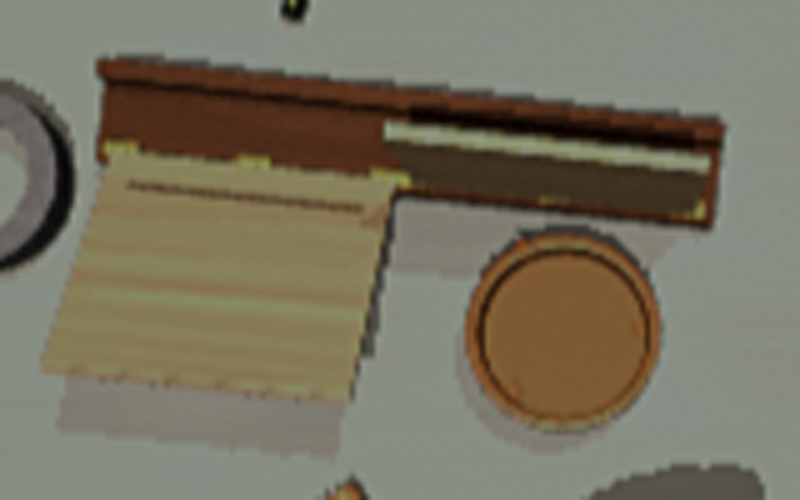

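View pics/c2.png

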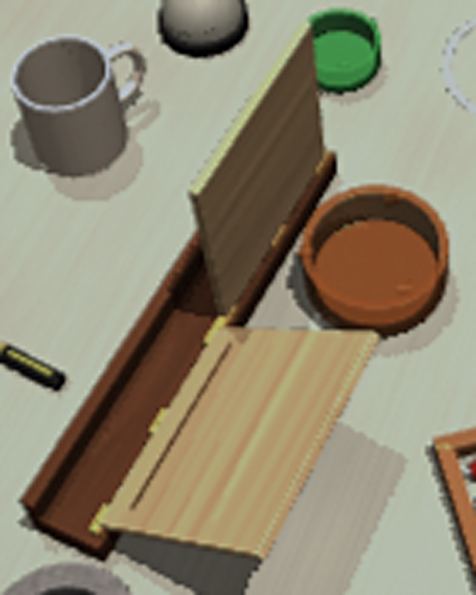

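The crops show the desk bar, set-leaf free corners (43,370)/(350,402), the standing leaf's top edge (385,122)–(712,155), and the ashtray rim centred near (564,330) in the top crop.

```bash
cat > h.py <<'E'
import numpy as np
from workcell import manip
from scipy.optimize import least_squares
C={n:{k:np.array(v) for k,v in manip.camera_model(n).items()} for n in("side","top")}
def proj(n,X):
    c=C[n]; p=c["R"]@np.asarray(X)+c["t"]; return np.array([c["fx"]*p[0]/p[2]+c["cx"],c["fy"]*p[1]/p[2]+c["cy"]])
def ray(n,uv,z):
    c=C[n]; d=c["R"].T@np.array([(uv[0]-c["cx"])/c["fx"],(uv[1]-c["cy"])/c["fy"],1]); o=-c["R"].T@c["t"]
    return o+d*(z-o[2])/d[2]
crop=lambda p,s,u0,v0:np.array([u0+(p[0]+.5)/s-.5,v0+(p[1]+.5)/s-.5])
E
python3 - <<'E'
from h import *
t=lambda *p:("top",crop(p,5,125,145)); s=lambda *p:("side",crop(p,3.4,140,145))
b=lambda *p:crop(p,1.5625,0,0)
def world(q,k,a):
    x,y,w,se,le=q
    if k=="d": X=np.array(a)
    else:
        th=se if k=="s" else le; yy,r,f=a  # f=+.004 reading face
        X=np.array([-r*np.sin(th)+f*np.cos(th),yy,.032+r*np.cos(th)+f*np.sin(th)])
    c,s_=np.cos(w),np.sin(w); return np.array([x+c*X[0]-s_*X[1],y+s_*X[0]+c*X[1],X[2]])
O=[("d",(.052,.1875,.052),t(98,58)),("d",(.052,-.1875,.052),t(724,122)),("d",(-.008,-.1875,.028),t(712,228)),
("s",(.175,.165,.004),t(43,370)),("s",(.005,.165,.004),t(350,402)),("s",(.005,.165,.004),s(380,334)),("s",(.175,.165,.004),s(262,556)),
("l",(-.005,.165,.004),t(385,122)),("l",(-.175,.165,.004),t(712,155)),("l",(-.005,.165,-.004),t(388,140)),("l",(-.175,.165,-.004),t(710,170)),
("l",(-.175,.165,.004),s(310,22)),("l",(-.005,.165,.004),s(192,190)),("d",(.052,.1875,.052),s(25,500))]
f=lambda q:np.concatenate([proj(n,world(q,k,a))-uv for k,a,(n,uv) in O])
r=least_squares(f,[.65,.1,0,1.1,-.2],loss="soft_l1"); print(r.x.round(4)); print(r.fun.reshape(-1,2).round(1).tolist() if 0 else f(r.x).reshape(-1,2).round(1).tolist())
q=r.x
for y in(-.175,-.09,-.005): print("edge",world(q,"l",(y,.165,.004)).round(4),"hinge",world(q,"l",(y,0,0)).round(4))
print("setcorner",world(q,"s",(.005,.165,.004)).round(4))
print("ash",ray("top",t(564,330)[1],.05),ray("side",s(375,252)[1],.05))
print("mark",ray("top",b(502.5,358),0),ray("side",b(458,258),0))
for nm,p,z in(("green",(477,276),.03),("bell",(480,208),.03),("smallamber",(403,420),.03),("mug",(400,181),.09),("sq",(600,346),0),("abacusTop",(305,378),.02),("abacusR",(338,428),.02)): print(nm,ray("top",b(*p),z).round(3))
E
```

```text
[ 0.5955  0.1876 -0.0853  0.9765 -0.0305]
[[-0.1, -0.0], [0.8, 0.4], [0.8, 0.1], [-0.2, -0.4], [0.4, -0.4], [0.3, -0.2], [0.4, 0.2], [0.3, 0.3], [-0.1, 0.4], [-0.6, -0.3], [-0.0, 0.5], [-1.1, -0.4], [-0.1, 0.4], [-0.6, 0.5]]
edge [0.5896 0.0125 0.1968] hinge [0.5806 0.0132 0.032 ]
edge [0.5969 0.0972 0.1968] hinge [0.5879 0.0979 0.032 ]
edge [0.6041 0.1819 0.1968] hinge [0.5951 0.1826 0.032 ]
setcorner [0.462  0.204  0.1277]
ash [0.50733174 0.09096052 0.05      ] [0.50666587 0.09726183 0.05      ]
mark [ 0.45914367 -0.16535253  0.        ] [ 4.61500923e-01 -1.62211725e-01  1.11022302e-16]
green [ 0.615 -0.11   0.03 ]
bell [ 0.75  -0.116  0.03 ]
smallamber [0.339 0.028 0.03 ]
mug [0.782 0.042 0.09 ]
sq [ 0.486 -0.357  0.   ]
abacusTop [0.414 0.216 0.02 ]
abacusR [0.321 0.151 0.02 ]
```

Fit residuals are about 1 px or less, with desk yaw −0.085, set slope 0.977 and leaf −0.03. Plan: put half-open fingers into the bowl and drag it to the mark.

Emit:
send_rows(steps=[[[0,0,0],6.7],[[0,0,0],6.7],[[0,0,0],6.7],[[0,0,0],6.7],[[0.008,-0.031,0],0],[[0.008,-0.031,0],0],[[0.008,-0.031,0],0],[[0.008,-0.031,0],0],[[0.008,-0.031,0],0],[[0.008,-0.031,0],0],[[0.008,-0.031,0],0],[[0.008,-0.031,0],0]], grip=0.35)

```text
t: 1.1
tool_pos: [0.3359, -0.3839, 0.231]
ee_rot: [-3.138, 0.138, 0.0]
contact_force: [-0.0, -0.6, 0.7]
gripper_width: 0.0576
finger_force: 0.0
```

Emit:
send_rows(steps=[[[0.008,-0.031,0],0],[[0.008,-0.031,0],0],[[0.008,-0.031,0],0],[[0.008,-0.031,0],0],[[0.008,-0.031,0],0],[[0.008,-0.031,0],0],[[0.008,-0.031,0],0],[[0.008,-0.031,0],0],[[0.008,-0.031,0],0],[[0.008,-0.031,0],0],[[0,0,0],0],[[0,0,0],0]])

```text
t: 2.1
tool_pos: [0.4429, -0.0824, 0.231]
ee_rot: [-3.139, 0.133, 0.001]
contact_force: [0.2, 0.3, -0.7]
gripper_width: 0.0577
finger_force: 0.0
```

Emit:
send_rows(steps=[[[0.008,-0.03,0],0],[[0.008,-0.03,0],0],[[0.008,-0.03,0],0],[[0.008,-0.03,0],0],[[0.008,-0.03,0],0],[[0.008,-0.03,0],0],[[0,0,0.04],0],[[0,0,0.04],0],[[0,0,0.04],0],[[0,0,0.02],0],[[0,0,0],0],[[0,0,0],0]])

```text
t: 3.1
tool_pos: [0.5061, 0.0905, 0.0912]
ee_rot: [3.138, -0.14, -0.002]
contact_force: [0.3, 0.0, 0.6]
gripper_width: 0.0578
finger_force: 0.0
```

Run:
```python
from workcell import manip
import cv2
a=manip.get_image("side")[120:270,190:390]
cv2.imwrite("pics/s1.png",cv2.resize(a[:,:,::-1],(800,600),interpolation=cv2.INTER_CUBIC))
print(manip.sense()["tool_pos"])
```

```text
[0.50697539 0.09073476 0.09277633]
```

View pics/s1.png

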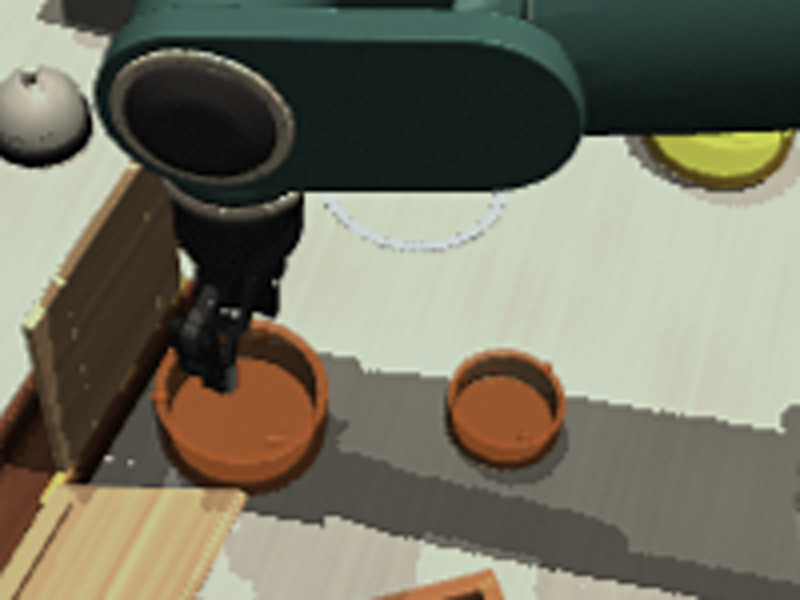

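The fingers hang centred above the bowl and the gripper clears the leaf. Descending gently.

Emit:
send_rows(steps=[[[0,0,0.014],0],[[0,0,0.01],0],[[0,0,0.01],0],[[0,0,0.01],0],[[0,0,0.01],0],[[0,0,0.008],0],[[0,0,0.008],0],[[0,0,0.0],0],[[0,0,0],0]])

```text
t: 3.9
tool_pos: [0.5061, 0.0914, 0.0209]
ee_rot: [3.138, -0.138, -0.001]
contact_force: [0.1, 0.1, 0.8]
gripper_width: 0.0579
finger_force: 0.0
```

Emit:
send_rows(steps=[[[0,0.004,0],0],[[0,0.004,0],0],[[-0.001,0.008,0],0],[[-0.001,0.012,0],0],[[-0.001,0.012,0],0],[[-0.001,0.012,0],0],[[-0.001,0.012,0],0],[[-0.001,0.012,0],0],[[-0.001,0.012,0],0],[[-0.001,0.012,0],0],[[-0.001,0.012,0],0],[[-0.001,0.012,0],0]])

```text
t: 4.9
tool_pos: [0.4853, -0.0325, 0.0218]
ee_rot: [-3.138, 0.139, -0.001]
contact_force: [-0.2, 4.7, 4.4]
gripper_width: 0.0577
finger_force: 2.8
```

Emit:
send_rows(steps=[[[-0.001,0.012,0],0],[[-0.001,0.012,0],0],[[-0.001,0.012,0],0],[[-0.001,0.012,0],0],[[-0.001,0.012,0],0],[[-0.001,0.012,0],0],[[-0.001,0.012,0],0],[[-0.002,0.012,0],0],[[-0.002,0.012,0],0],[[-0.002,0.008,0],0],[[-0.001,0.006,0],0],[[0,0,0],0]])

```text
t: 5.9
tool_pos: [0.4603, -0.1528, 0.0214]
ee_rot: [3.138, -0.14, -0.0]
contact_force: [-0.3, 1.3, -0.5]
gripper_width: 0.0576
finger_force: 0.0
```

Run:
```python
from workcell import manip
import cv2,numpy as np
a=manip.get_image("side")[110:210,240:340]; b=manip.get_image("top")[185:265,280:360]
f=lambda x,:cv2.resize(x[:,:,::-1],(400,400),interpolation=cv2.INTER_CUBIC)
cv2.imwrite("pics/m1.png",np.hstack([f(a),f(b)]))
print(manip.sense()["tool_pos"])
```

```text
[ 0.46041591 -0.15194156  0.0211516 ]
```

View pics/m1.png

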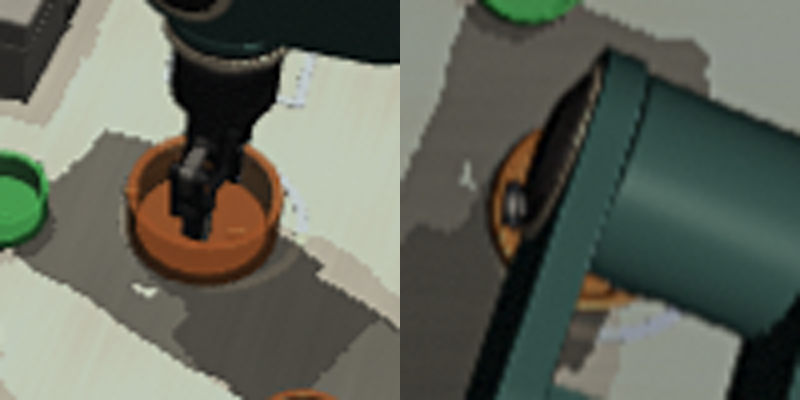

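Run:
```python
from h import *
ph=np.linspace(0,2*np.pi,181)
def ext(q,n="side",r=.058,z=.05):
    P=np.array([proj(n,[q[0]+r*np.cos(a),q[1]+r*np.sin(a),z]) for a in ph]); return P
def fit(o,n,r,z,keys):
    g=lambda q:(lambda P:[{"l":P[:,0].min(),"r":P[:,0].max(),"t":P[:,1].min(),"b":P[:,1].max()}[k]-o[k] for k in keys])(ext(q,n,r,z))
    s=least_squares(g,[.46,-.16]); return s.x.round(4),s.fun.round(1)
print(fit(dict(l=272.5,r=310.7,t=143.7),"side",.058,.05,"lrt"))
print("top",fit(dict(l=280+490/5-80+0,t=0),"top",.058,.05,"l") if 0 else "")
b=1.5625
print("mark side",fit(dict(l=421/b,r=495/b,t=230/b,b=286/b),"side",.0655,0,"lrtb"))
print("mark top",fit(dict(l=466/b,r=539/b,t=321/b,b=395/b),"top",.0655,0,"lrtb"))
print("ash0",fit(dict(l=140+301/3.4,r=140+448/3.4,t=145+186/3.4),"side",.058,.05,"lrt"))
```

```text
(array([ 0.4644, -0.1447]), array([-0.6,  0.6, -0.1]))
top 
mark side (array([ 0.4613, -0.1629]), array([ 2.3, -2.3,  2. , -1.5]))
mark top (array([ 0.4588, -0.1659]), array([ 2. , -2. ,  2.2, -2.1]))
ash0 (array([0.5075, 0.0935]), array([-0.4,  0.4, -0. ]))
```

Emit:
send_rows(steps=[[[-0.001,0.005,0],0],[[-0.001,0.006,0],0],[[-0.001,0.006,0],0],[[-0.001,0.003,0],0],[[0,0,0],0],[[0,0,0],0],[[0,0,0],0],[[0,0,0],0]])

```text
t: 6.67
tool_pos: [0.4551, -0.1711, 0.0213]
ee_rot: [3.138, -0.138, 0.0]
contact_force: [-0.2, 0.4, 0.1]
gripper_width: 0.0579
finger_force: 0.0
```

Emit:
send_rows(steps=[[[0,-0.004,0],0],[[0,0,-0.01],0],[[0,0,-0.02],0],[[0,0,-0.02],0],[[0,0,-0.03],0],[[0,0,-0.04],0],[[0,0,-0.04],0],[[0,0,-0.04],0],[[0,0,-0.03],0],[[0,0,0],0]])

```text
t: 7.5
tool_pos: [0.4566, -0.1674, 0.2592]
ee_rot: [3.135, -0.137, 0.013]
contact_force: [1.7, -0.2, -0.2]
gripper_width: 0.0579
finger_force: 0.0
```

Emit:
send_rows(steps=[[[0.0165,-0.0307,0],0],[[0.0165,-0.0307,0],0],[[0.0165,-0.0307,0],0],[[0.0165,-0.0307,0],0],[[0.0165,-0.0307,0],0],[[0.0165,-0.0307,0],0],[[0.0165,-0.0307,0],0],[[0.0165,-0.0307,0],0],[[0.0165,-0.0307,0],0],[[0,0,0],0],[[0,0,0],0]], grip=-1)

```text
t: 8.42
tool_pos: [0.6278, 0.0966, 0.2512]
ee_rot: [3.138, -0.134, -0.001]
contact_force: [-0.5, -0.5, 0.1]
gripper_width: 0.0002
finger_force: 0.0
```

Run:
```python
from workcell import manip
import cv2,numpy as np
a=manip.get_image("side")[110:210,240:340]; b=manip.get_image("top")[185:265,280:360]
f=lambda x,:cv2.resize(x[:,:,::-1],(400,400),interpolation=cv2.INTER_CUBIC)
cv2.imwrite("pics/m2.png",np.hstack([f(a),f(b)]))
print(manip.sense()["tool_pos"])
```

```text
[0.62726117 0.09484627 0.2516699 ]
```

View pics/m2.png

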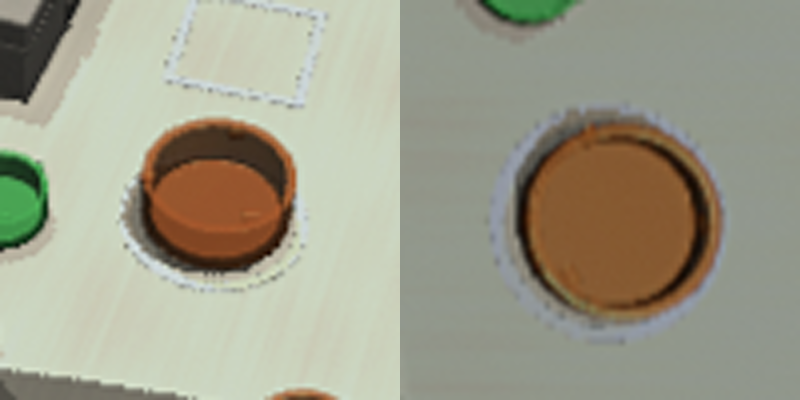

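Run:
```python
from h import *
print("ash top",ray("top",crop((222.5,221),5,280,185),.05),"mark top",ray("top",crop((207.5,221.5),5,280,185),0))
print("ash side",ray("side",crop((219,173),4,240,110),.05))
h=np.array([.5879,.0979]);u=np.array([.9964,-.0852])
p=manip.sense()["tool_pos"][:2]; print("local x",(p-h)@u,"local y",(p-h)@[.0852,.9964]-.09)
```

```text
ash top [ 0.45857006 -0.16428692  0.05      ] mark top [ 0.45924816 -0.16437258  0.        ]
ash side [ 0.4621047  -0.16673411  0.05      ]
local x 0.039479642993224366 local y -0.08968916261069436
```

The ashtray sits within about 2 mm of the mark's centre. Next I lower the shut fingers behind the leaf.

Emit:
send_rows(steps=[[[0,0,0.03],0],[[0,0,0.03],0],[[0,0,0.025],0],[[0,0,0],0],[[0,0,0],0],[[-0.008,0,0],0],[[-0.008,0,0],0],[[-0.008,0,0],0],[[0,0,0],0]])

```text
t: 9.27
tool_pos: [0.6029, 0.0973, 0.1682]
ee_rot: [-3.138, 0.138, -0.004]
contact_force: [0.4, -0.3, -0.1]
gripper_width: -0.0001
finger_force: 0.0
```

Emit:
send_rows(steps=[[[-0.007,0,0],0],[[-0.007,0,0],0],[[-0.0067,0,0.0008],0],[[-0.0067,0,0.0008],0],[[-0.0066,0,0.0014],0],[[-0.0066,0,0.0015],0],[[-0.0064,0,0.0021],0],[[-0.0064,0,0.0022],0],[[0,0,0],0],[[0,0,0],0]])

```text
t: 10.1
tool_pos: [0.5498, 0.1019, 0.157]
ee_rot: [3.139, -0.138, -0.002]
contact_force: [0.1, -0.3, -0.3]
gripper_width: 0.0001
finger_force: 0.0
```

Emit:
send_rows(steps=[[[-0.0062,0,0.0027],0],[[-0.0062,0,0.0028],0],[[-0.0059,0,0.0033],0],[[-0.0058,0,0.0034],0],[[-0.0055,0,0.0039],0],[[-0.0055,0,0.0039],0]])

```text
t: 10.6
tool_pos: [0.515, 0.1049, 0.1371]
ee_rot: [3.139, -0.138, 0.0]
contact_force: [4.3, -0.8, 0.1]
gripper_width: -0.0002
finger_force: 1.7
```

Emit:
send_rows(steps=[[[-0.0051,0,0.0044],0],[[-0.005,0,0.0045],0],[[-0.0046,0,0.005],0],[[-0.0046,0,0.005],0],[[0,0,0],0],[[0,0,0],0]])

```text
t: 11.1
tool_pos: [0.4958, 0.1067, 0.1181]
ee_rot: [-3.139, 0.138, 0.002]
contact_force: [0.9, -0.0, -0.1]
gripper_width: 0.0003
finger_force: 0.0
```

Run:
```python
from workcell import manip
import cv2,numpy as np
a=manip.get_image("side")[145:320,140:280]
b=manip.get_image("top")[145:245,125:285]
z=np.zeros((595,800,3),np.uint8)
A=cv2.resize(a,None,fx=3.4,fy=3.4,interpolation=cv2.INTER_CUBIC);B=cv2.resize(b,None,fx=2,fy=2,interpolation=cv2.INTER_CUBIC)
z[:,:476]=A; z[:200,480:800]=B
cv2.imwrite("pics/l1.png",z[:,:,::-1]); s=manip.sense(); print(s["tool_pos"],s["contact_force"])
```

```text
[0.49628023 0.10670066 0.11856073] [-0.60006376 -0.10347771  0.6205241 ]
```

View pics/l1.png

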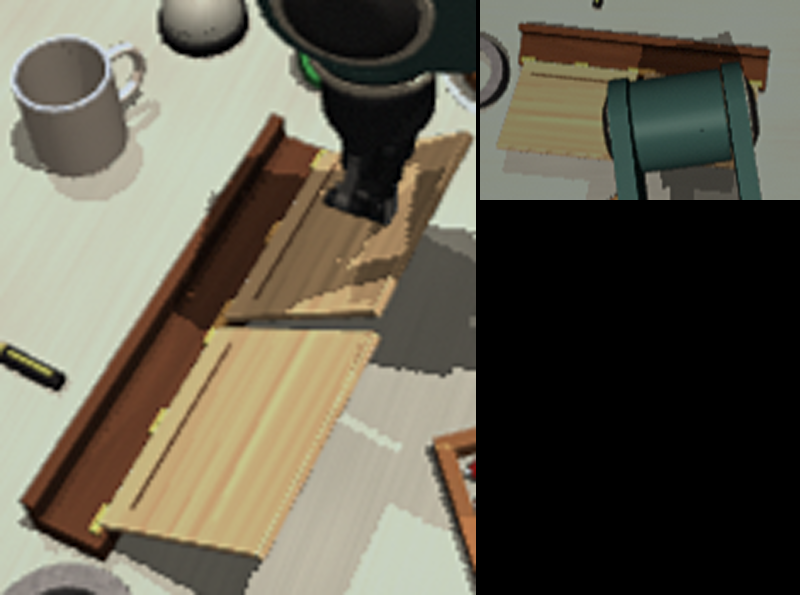

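The leaf is nearly down, with its free upper corners at about (380,316) and (470,135) in the crop. I'll compare with predictions.

Run:
```python
from h import *
def P(y,th,f,r=.165):
    X=-r*np.sin(th)+f*np.cos(th); w=-.0853
    q=proj("side",[.5955+np.cos(w)*X-np.sin(w)*y,.1876+np.sin(w)*X+np.cos(w)*y,.032+r*np.cos(th)+f*np.sin(th)])
    return ((q-[140,145]+.5)*3.4-.5).round(0).tolist()
print("set",P(.005,.977,.004),P(.175,.977,.004),P(.005,.977,-.004))
for th in np.arange(.8,1.06,.05): print(round(th,2),P(-.005,th,.004),P(-.005,th,-.004),P(-.175,th,.004))
```

```text
set [381.0, 333.0] [264.0, 557.0] [387.0, 341.0]
0.8 [361.0, 295.0] [369.0, 302.0] [460.0, 115.0]
0.85 [369.0, 302.0] [377.0, 310.0] [467.0, 122.0]
0.9 [377.0, 310.0] [384.0, 317.0] [473.0, 130.0]
0.95 [384.0, 318.0] [390.0, 325.0] [479.0, 137.0]
1.0 [390.0, 325.0] [396.0, 332.0] [485.0, 145.0]
1.05 [396.0, 332.0] [401.0, 340.0] [490.0, 152.0]
```

Emit:
send_rows(steps=[[[-0.003,0,0.0038],0],[[-0.003,0,0.0038],0],[[0,0,0],0],[[0,0,0],0],[[0,0,0],0],[[0,0,0],0]])

```text
t: 11.7
tool_pos: [0.4903, 0.1071, 0.1109]
ee_rot: [3.138, -0.138, -0.0]
contact_force: [0.2, -0.3, -0.0]
gripper_width: 0.0001
finger_force: 0.0
```

Emit:
send_rows(steps=[[[0,0,-0.02],0],[[0,0,-0.03],0],[[0,0,-0.04],0],[[0,0,-0.04],0],[[0.02,0.035,-0.02],0],[[0.02,0.035,0],0],[[0.02,0.035,0],0],[[0.02,0.035,0],0],[[0.02,0.035,0],0],[[0.02,0.035,0],0],[[0.02,0.035,0],0],[[0.0,0.0,0],0]])

```text
t: 12.7
tool_pos: [0.6084, -0.1519, 0.2581]
ee_rot: [3.137, -0.144, -0.003]
contact_force: [1.0, 0.7, 0.5]
gripper_width: 0.0001
finger_force: 0.0
```

Run:
```python
from workcell import manip
import cv2,numpy as np
a=manip.get_image("side")[145:320,140:280]
b=manip.get_image("top")[145:265,125:365]
z=np.zeros((595,800,3),np.uint8)
A=cv2.resize(a,None,fx=3.4,fy=3.4,interpolation=cv2.INTER_CUBIC);B=cv2.resize(b,(320,160),interpolation=cv2.INTER_CUBIC)
z[:,:476]=A; z[:160,480:800]=B
cv2.imwrite("pics/l2.png",z[:,:,::-1]); s=manip.sense(); print(s["tool_pos"],s["contact_force"])
```

```text
[ 0.60717577 -0.14776851  0.25869535] [-0.69801223 -0.25988865 -0.82969203]
```

View pics/l2.png

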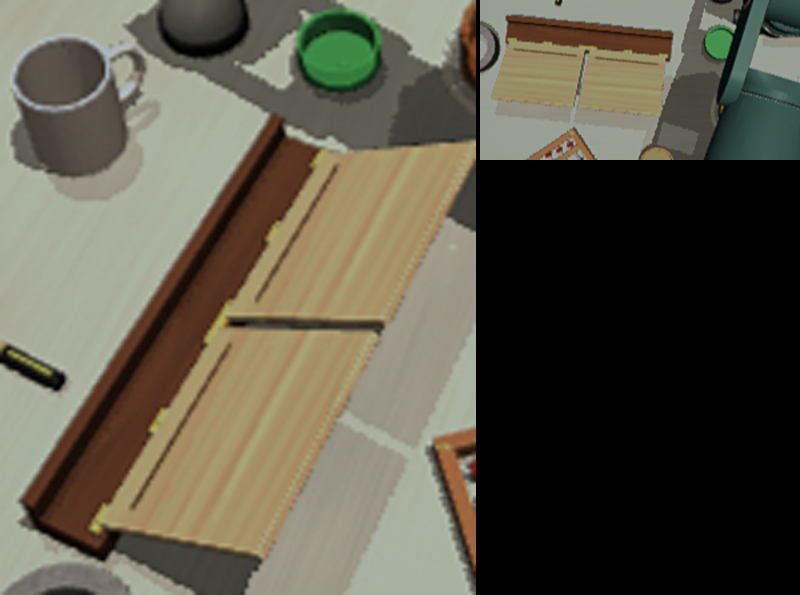

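The two free edges now form one line, with the leaf corner at (384,320), about 0.96 rad against 0.977. The hand is clear, so I'm handing in.

```bash
python3 -c "
from workcell import manip
print(manip.close_job())"
```

```text
the job is handed in; nothing more can be done
None
```

The job is handed in: the ashtray sits about 2 mm from the round outline's centre, and the leaf is folded to about 0.96 rad against its neighbour's 0.977, both measured from the camera pictures; the hand-in call returned no verdict.

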